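# Unlatch the pop-out T-handle and slide the box open

### The arm

A 6-joint arm with a two-finger parallel gripper is mounted at the origin on a cart in front of the work surface, level with it; the furniture and walls round the work are solid. World frame = base frame: x ahead of the robot, y to its left, z up, the work surface at z = 0. Lengths are in m, angles in rad, forces in N, time in s.
With the tool pointing down it reaches from about 0.325 to 0.75 m from the base axis. Payload 7.6 kg.
Tool frame: the origin (TCP) lies on the centre line of the jaws, within the pads' length; the fingertips stand tcp_to_tips ahead of it and the grasp point (between the pads) lies 11 mm behind it (tcp_to_tips is the distance from the TCP to the fingertips, in m); z points along the fingers, y is the line along which they close (so a half turn about z gives the same grasp; the last joint's range is limited). The gripper opens to 85 mm and grips with 20 to 120 N. Pads are 22 mm wide; open, the fingers measure 114 mm over their backs; the gripper's body (76 mm by 85 mm) begins 54 mm behind the grasp point. The pads swing forward as they close: fully open they stand 13 mm farther back than shut.
Start: joints at [-0.07, 0.052, 1.401, -0, 1.689, -0.07], TCP at [0.525, 0, 0.239] pointing down, gripper open.
Joint ranges: [-2.9, 2.9], [-0.91, 2.17], [0.12, 2.37], [-1.06, 4.2], [0.26, 2.73], [-2.93, 2.93]. Speed limits (rad/s): [2.57, 2.57, 3.01, 3.14, 3.14, 3.14].

### API

Orientations are given as a rotation vector (axis times angle).
In Python, from plant import sense, camera, sign_off, tcp_to_tips gives the robot as it stands.
- The arm moves only by the tool servo_tool, never from a script. Its argument "moves" is a list of rows, each a list of 3 entries, a list of its own where there are three numbers: the shift along the world's x, y, z in cm, then the turn about the world's z in rad, then the finger opening in cm, from 0 to 8.54. In form: [[[dx, dy, dz], spin, jaw], ...]. A call has 1 to 12 rows; each row shifts and turns the commanded pose from where the row before left it; what a row does not reach is not made up. A row lasts 1/8 s, in which the tool goes at most 62.5 mm and 10.7 degrees, less where a joint would pass 70% of its speed; a pose out of reach is approached as far as the arm can. A call with a gripper value outside its range is refused whole. The fingers move at their own pace and stop on an object; "newtons" is the grip in N (left out, the last holds). Time passes only in rows, so rows that do not move let the fingers close. It gives the time, the measured TCP pose, the force, the opening and the grip force at its end, in the units of the state.
- sense(): the state, without advancing time (a new reading comes with each control period).
- camera(name): name is "scene" or "side" or "wrist"; returns a dict with "color" (420x560x3 uint8, red, green, blue), "z_map" (420x560 float32, m along the optical axis (not along the pixel's ray), 0 where there is no reading), "vertical_fov" (degrees; the focal length in pixels is half the picture's height over the tangent of half this angle, whatever the lens; pixels are square), "cx", "cy" (the principal point, pixels), "T" (4x4, takes a point from camera to world coordinates); the wrist camera has in their place "tool_from_camera" (4x4, takes a point from camera to tool coordinates, whose origin is the TCP and whose axes are the flange's). Camera axes: x right, y down, z forward; pixel columns grow to the right and rows downward; lengths in m; the calibration is good to about 2 mm. A picture is of the moment at which its call begins: read the wrist's pose just before it.
- sign_off(): hands the job in; it is judged then, once.
The state is a dict: "clock": time; "joints": joint angles; "joint_velocities": joint speeds; "effort": joint torques, N m; "tool_pos": TCP position; "eef_rot": TCP orientation; "force": force on the tool from outside, world axes, zero at the start; "ft_torque": the same for the moment, N m; "gripper_width": finger opening in m; "finger_force": force on a finger pad.
Only numpy, scipy, OpenCV 4.12 (cv2) and the standard library are available. Lean on these libraries where they do the work, as an engineer would, in place of code of your own. Each camera call takes 0.05 s, during which the arm holds its last target. There are 200 camera calls.

### The job

Open the aluminium store box: press the round button on its lid so that the T-handle pops out, turn the handle clockwise until you feel it come up against its stop, and then pull the lid by the handle fully open, to the right. Do not force the handle past its stop, nor drag at the lid while it is still locked. Press the button gently, leave the handle popped out, and do not disturb the things standing around the box.

Things in the scene. Friction and masses are not known exactly. Their poses are not given: they have to be found in the camera images.
- store_box: Fixed aluminium box 170 (x) x 300 (y) x 80 high; origin at the centre of its underside; y along its length. Its sliding lid (plate top 86 up) lies between low rails and carries a black lock case, 84 (x) x 150 (y), from y -70 to +80, top 112 up. In the case, lid shut: T-handle axis at x 0, y +30; button axis at x 0, y -45.
- button_top (a point): Top centre of the round steel button, 24 across, 11 above the lock case (8 above its 34 wide collar). It goes straight down 9 against a spring (1 N rising to 4 N) and the catch's friction; the handle is let go at about 4.5 of travel, at 4 to 5.5 N, and the force then drops by half. Past 8 to 9 it is on hard metal; over 25 N on it is rough.
- t_bar (a point): Centre of the T-handle's round steel bar, 14 thick, 72 long, along this point's y axis; a 10 thick upright stem (the turning axis) runs down from its middle. Parked: along the box's y axis, sunk in a slot, flush with the case top. Released: springs up 30, leaving 15 free under it, held up by a soft spring (4 N). Grip it across its middle from above.
- button (a joint): Button travel in m: 0 out, 0.009 fully down.
- handle_pop (a joint): Height in m to which the T-handle has popped out: 0 parked, 0.03 fully out.
- handle_turn (a joint): Angle in rad of the lock's cam: 0 parked, growing clockwise from above. Turning draws a hidden bolt (35 mm a rad) against friction, about 0.1 N m at the handle. The bolt meets a hard stop somewhere from 0.50 to 1.42 rad, set differently each time and not to be seen; the lid is free only within the last 0.05 rad before the stop.
- handle_twist (a joint): Wind-up in rad of the springy shaft between the handle and the cam, 5 N m a radian, positive when the handle is loaded clockwise; the bar's own angle is handle_turn + handle_twist. More than +0.09 rad (0.45 N m) counts as forcing the handle.
- keeper (a joint): Bend in m of the spring leaf inside the box that holds the bolt while the lid is locked: 0 at rest, growing as a locked lid is pulled, 8 N a mm. More than 0.0025 (20 N of pull on a locked lid) counts as dragging at it.
- lid (a joint): Distance in m the lid has slid open along the box's -y direction (to the robot's right): 0 shut, 0.11 against its end stop. Sliding takes 2.5 N and a little more when fast; handle and button travel with it.
- spice_jar: Bystander: upright spice jar, 46x46x106; origin at the centre of its underside.
- flat_tin: Bystander: low round food tin, 87 across, 40 high; origin at the centre of its underside.
- tall_tin: Bystander: round food tin, 75 across, 58 high; origin at the centre of its underside.
- tape: Bystander: roll of tape lying flat, 103 across, 25 high; origin at the centre of its underside.

How it is judged:
By the outcome, as a careful person would: the job done as asked, in the order asked, and still so for the second after the job is handed in, with the robot touching nothing.
It also fails if it takes over 72 s, if anything falls off the work surface, if the arm or the gripper's body presses on something with over 40 N, if the wrist force passes 120 N, or if a joint passes its speed limit or range.

## Working session

There is one attempt and no reset: what is moved stays moved. The work goes in short steps, Python scripts to look and compute and a tool call to move; the robot and the scene stay as the last step left them, time stands still between calls to the robot, and variables do not carry over. Pictures are saved under pics/ and viewed, at most 10 in all, crops included, and the job is handed in when it is done.

Besides the shell and the picture viewer there is one more tool, called after "Emit:" by a JSON object that holds its "api" and its "payload", one argument or row to a line. servo_tool: Moves the arm, as the interface text tells. Its arguments: {"type":"object","properties":{"moves":{"type":"array"},"newtons":{"type":"number"}},"required":["moves"]}

```bash
mkdir -p pics; ls
python3 - <<'E'
from plant import *
import cv2,numpy as np
print(sense(),tcp_to_tips)
a=[]
for n in ("scene","wrist"):
    c=camera(n); np.save(f"{n}0.npy",c,allow_pickle=True)
    cv2.imwrite(f"pics/{n}0.png",c["color"][:,:,::-1]); print(n,c["vertical_fov"],c["cx"],c["cy"],c.get("T",c.get("tool_from_camera")))
E
```

```text
pics
{'clock': 0.0, 'joints': array([-7.03368841e-02,  5.28131377e-02,  1.40174346e+00, -2.00883469e-05,
        1.68861320e+00, -7.02810775e-02]), 'joint_velocities': array([ 2.13976123e-03,  2.19279644e-03, -1.92267074e-05,  1.20632918e-03,
        1.26873139e-04,  4.50909706e-05]), 'effort': array([ 8.02730119e-04, -3.81666934e+01, -3.60182977e+01,  8.43031398e-05,
        6.19437444e-03, -2.66336252e-05]), 'tool_pos': array([5.24701571e-01, 1.91647224e-05, 2.38475335e-01]), 'eef_rot': array([-2.22067296e+00, -2.22054383e+00,  1.64741309e-03]), 'force': array([ 0.25812478,  0.71780075, -0.97041391]), 'ft_torque': array([-0.05451085,  0.01989385,  0.02469648]), 'finger_force': 0.0, 'gripper_width': 0.08521690458864212} 0.008
scene 46.73547099597799 282.57435320892154 208.62518594584282 [[-0.67853102 -0.45015025  0.58048291 -0.07603083]
 [-0.73455247  0.41007102 -0.54062412  0.7734129 ]
 [ 0.00532286 -0.79322539 -0.60890488  0.70139714]
 [ 0.          0.          0.          1.        ]]
wrist 67.69690168378006 278.3383890814896 209.51457543553954 [[-2.91394456e-04 -9.62002888e-01 -2.73039116e-01  6.91150326e-02]
 [ 9.99999815e-01 -4.26161908e-04  4.34276913e-04 -9.16011462e-04]
 [-5.34134515e-04 -2.73038939e-01  9.62002834e-01 -1.34486283e-01]
 [ 0.00000000e+00  0.00000000e+00  0.00000000e+00  1.00000000e+00]]
```

View pics/scene0.png

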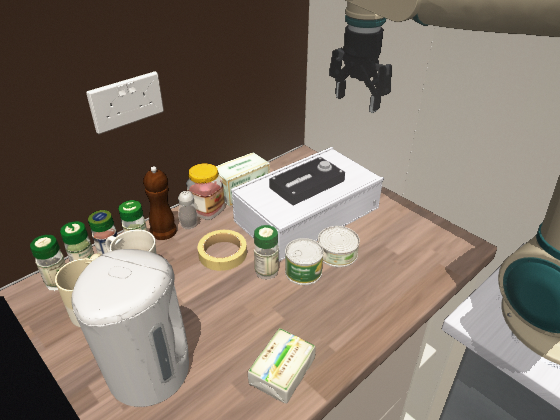

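View pics/wrist0.png

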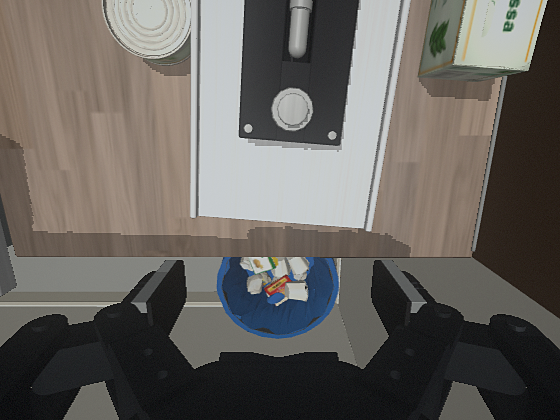

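The scene view shows the box at (308,190), with its black lock case on top and the jar, tins and tape along its near side at (222–340,250). In the wrist view the button is at (292,109) and the parked bar starts at (298,50), so the box's y axis runs nearly along world y. I'll move left for a full view of the case.

Emit:
{"api": "servo_tool", "payload": {
  "moves": [
    [[0,2,0],0,8.5],
    [[0,3,0],0,8.5],
    [[0,3,0],0,8.5],
    [[0,2,0],0,8.5],
    [[0,0,0],0,8.5],
    [[0,0,0],0,8.5],
    [[0,0,0],0,8.5]
  ]
}}

```text
clock: 0.98
tool_pos: [0.5251, 0.0992, 0.2393]
eef_rot: [2.223, 2.22, -0.0]
force: [0.1, 0.3, 0.4]
gripper_width: 0.085
finger_force: 0.0
```

```bash
cat > h.py <<'E'
from plant import *
import cv2,numpy as np
from scipy.spatial.transform import Rotation as R
def wristcam():
    s=sense(); c=camera("wrist"); T=np.eye(4); T[:3,:3]=R.from_rotvec(s["eef_rot"]).as_matrix(); T[:3,3]=s["tool_pos"]
    c["T"]=T@c["tool_from_camera"]; return c
def onplane(c,uv,z):
    f=c["color"].shape[0]/2/np.tan(np.radians(c["vertical_fov"]/2))
    uv=np.atleast_2d(uv).astype(float)
    d=np.c_[(uv[:,0]-c["cx"])/f,(uv[:,1]-c["cy"])/f,np.ones(len(uv))]@c["T"][:3,:3].T
    o=c["T"][:3,3]; return o+d*((z-o[2])/d[:,2])[:,None]
E
python3 - <<'E'
from h import *
s=sense(); print(s["tool_pos"],s["force"])
c=wristcam(); cv2.imwrite("pics/w1.png",c["color"][:,:,::-1])
np.save("w1.npy",c,allow_pickle=True)
g=cv2.cvtColor(c["color"],cv2.COLOR_RGB2GRAY)
m=((g<70)).astype(np.uint8); m[260:]=0
cn=max(cv2.findContours(m,cv2.RETR_EXTERNAL,cv2.CHAIN_APPROX_NONE)[0],key=cv2.contourArea)
print(cv2.boundingRect(cn))
p=onplane(c,cn[:,0],0.112); r=cv2.minAreaRect((p[:,:2]*1000).astype(np.float32)); print(r)
E
```

```text
[0.52510247 0.09922075 0.23932086] [0.13726314 0.32603336 0.40229206]
(242, 72, 115, 184)
((538.2410278320312, 127.36503601074219), (149.21263122558594, 82.74323272705078), 85.38521575927734)
```

View pics/w1.png

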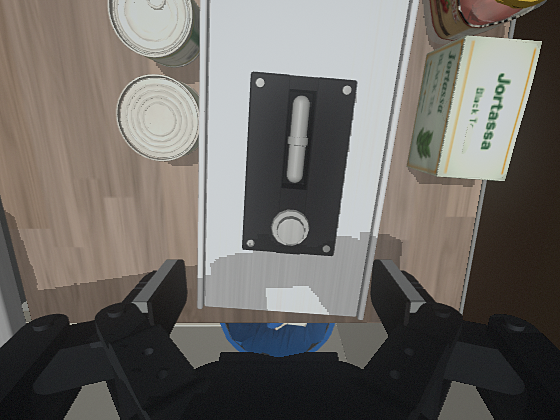

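The wrist view shows the whole case, from (242,72) to (357,256), with the bar centred at (298,139) and the button at (291,228). I'll check both points directly.

Run:
```python
from h import *
c=np.load("w1.npy",allow_pickle=True).item()
hsv=cv2.cvtColor(c["color"],cv2.COLOR_RGB2GRAY)
m=(hsv>110).astype(np.uint8)
for (x0,y0,x1,y1,z,n) in ((284,90,312,190,0.110,"bar"),(270,205,312,250,0.121,"button")):
    k=np.zeros_like(m);k[y0:y1,x0:x1]=m[y0:y1,x0:x1]
    cn=max(cv2.findContours(k,cv2.RETR_EXTERNAL,cv2.CHAIN_APPROX_NONE)[0],key=cv2.contourArea)
    p=onplane(c,cn[:,0],z)[:,:2]*1000
    print(n,cv2.boundingRect(cn),cv2.minAreaRect(p.astype(np.float32)))
g=cv2.GaussianBlur(hsv,(3,3),1)[200:255,260:325]
h=cv2.HoughCircles(g,cv2.HOUGH_GRADIENT_ALT,1,5,param1=200,param2=0.6,minRadius=10,maxRadius=25)
if h is not None:
  for q in h[0]: print(q+[260,200,0], onplane(c,q[:2]+[260,200],0.123)*1000)
print(c["z_map"][228,290],c["z_map"][139,298])
```

```text
bar (287, 96, 22, 87) ((539.95849609375, 152.65536499023438), (69.58007049560547, 15.379622459411621), 82.36617279052734)
button (272, 210, 37, 36) ((533.755615234375, 80.33024597167969), (30.981889724731445, 31.208654403686523), 47.46200180053711)
[290.         229.          15.79348469] [[534.16753244  79.94046836 123.        ]]
0.26413968 0.25445458
```

Emit:
{"api": "servo_tool", "payload": {
  "moves": [
    [[0.4,-1,-1],-0.04,0],
    [[0.5,-1.1,-2],-0.04,0],
    [[0,0,-2],0,0],
    [[0,0,-2],0,0],
    [[0,0,-1.5],0,0],
    [[0,0,-0.7],0,0],
    [[0,0,0],0,0],
    [[0,0,0],0,0],
    [[0,0,0],0,0]
  ],
  "newtons": 20
}}

```text
clock: 2.15
tool_pos: [0.5343, 0.0791, 0.148]
eef_rot: [2.308, 2.13, 0.002]
force: [-1.1, -0.2, 0.4]
gripper_width: 0.0003
finger_force: 0.0
```

Run:
```python
from h import *
s=sense();print(s["tool_pos"],s["force"])
c=wristcam(); cv2.imwrite("pics/w2.png",c["color"][:,:,::-1])
```

```text
[0.53432358 0.07908368 0.14804074] [-1.10731625 -0.20109811  0.44893053]
```

View pics/w2.png

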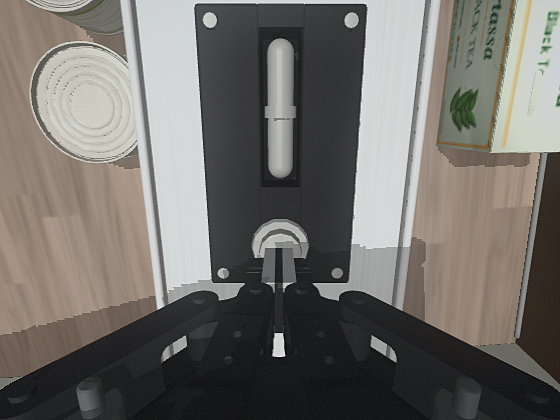

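The closed fingertips at (280,245) sit over the button at (280,240), and the bar at (280,108) is straight up the image, so the alignment is good. Next I lower onto the button.

Emit:
{"api": "servo_tool", "payload": {
  "moves": [
    [[0,0,-0.6],0,0],
    [[0,0,-0.5],0,0],
    [[0,0,-0.2],0,0],
    [[0,0,-0.2],0,0],
    [[0,0,0],0,0],
    [[0,0,0],0,0]
  ]
}}

```text
clock: 2.95
tool_pos: [0.5341, 0.079, 0.1325]
eef_rot: [2.308, 2.131, 0.0]
force: [0.0, -0.6, -0.7]
gripper_width: 0.0001
finger_force: 0.0
```

Emit:
{"api": "servo_tool", "payload": {
  "moves": [
    [[0,0,-0.1],0,0],
    [[0,0,0],0,0]
  ]
}}

```text
clock: 3.2
tool_pos: [0.534, 0.079, 0.1313]
eef_rot: [2.308, 2.131, -0.0]
force: [0.0, 0.6, 0.5]
gripper_width: 0.0002
finger_force: 0.0
```

Emit:
{"api": "servo_tool", "payload": {
  "moves": [
    [[0,0,-0.1],0,0],
    [[0,0,0],0,0]
  ]
}}

```text
clock: 3.45
tool_pos: [0.5341, 0.079, 0.1307]
eef_rot: [2.308, 2.131, 0.0]
force: [-0.9, 0.6, 3.9]
gripper_width: -0.0
finger_force: 1.4
```

Emit:
{"api": "servo_tool", "payload": {
  "moves": [
    [[0,0,-0.1],0,0],
    [[0,0,-0.1],0,0],
    [[0,0,0],0,0]
  ]
}}

```text
clock: 3.82
tool_pos: [0.5341, 0.079, 0.1284]
eef_rot: [2.308, 2.131, 0.0]
force: [-1.0, 0.1, 4.6]
gripper_width: -0.0002
finger_force: 2.0
```

Emit:
{"api": "servo_tool", "payload": {
  "moves": [
    [[0,0,-0.1],0,0],
    [[0,0,0],0,0]
  ]
}}

```text
clock: 4.08
tool_pos: [0.5341, 0.079, 0.1273]
eef_rot: [2.308, 2.131, 0.0]
force: [-0.7, 0.5, 3.5]
gripper_width: -0.0002
finger_force: 1.9
```

Emit:
{"api": "servo_tool", "payload": {
  "moves": [
    [[0,0,-0.1],0,0],
    [[0,0,0],0,0]
  ]
}}

```text
clock: 4.32
tool_pos: [0.5341, 0.079, 0.126]
eef_rot: [2.308, 2.131, 0.0]
force: [0.7, -0.5, 1.9]
gripper_width: 0.0
finger_force: 1.1
```

Emit:
{"api": "servo_tool", "payload": {
  "moves": [
    [[0,0,-0.1],0,0],
    [[0,0,0],0,0]
  ]
}}

```text
clock: 4.58
tool_pos: [0.5341, 0.079, 0.1252]
eef_rot: [2.308, 2.131, 0.0]
force: [-0.1, 0.2, 2.6]
gripper_width: 0.0004
finger_force: 1.3
```

The force fell by half, so the catch has let go. I'll rise, move over the handle, open the jaws and look.

Emit:
{"api": "servo_tool", "payload": {
  "moves": [
    [[0,0,-0.05],0,0],
    [[0,0,0.5],0,0],
    [[0,0,2],0,0],
    [[0,0,3],0,3],
    [[0,0,3],0,5],
    [[0.2,2,1],0,5],
    [[0.2,3,0],0,5],
    [[0.2,2.3,0],0,5],
    [[0,0,0],0,5],
    [[0,0,0],0,5],
    [[0,0,0],0,5]
  ]
}}

```text
clock: 5.95
tool_pos: [0.5399, 0.1515, 0.2196]
eef_rot: [-2.309, -2.13, 0.001]
force: [-0.2, -1.0, -0.7]
gripper_width: 0.0503
finger_force: 0.0
```

Run:
```python
from h import *
s=sense();print(s["tool_pos"],s["eef_rot"],s["force"])
c=wristcam(); cv2.imwrite("pics/w3.png",c["color"][:,:,::-1]);np.save("w3.npy",c,allow_pickle=True)
d=camera("scene");cv2.imwrite("pics/s3.png",cv2.resize(d["color"][130:260,220:400,::-1],None,fx=4,fy=4))
```

```text
[0.53994886 0.15147602 0.21958244] [-2.30926008e+00 -2.12988539e+00  6.81114989e-04] [-0.15186865 -0.96518687 -0.71746274]
```

View pics/w3.png

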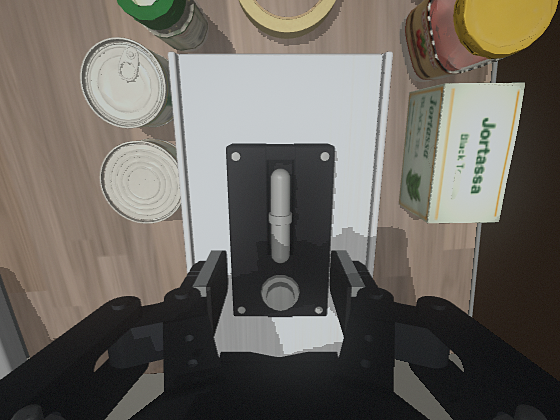

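View pics/s3.png

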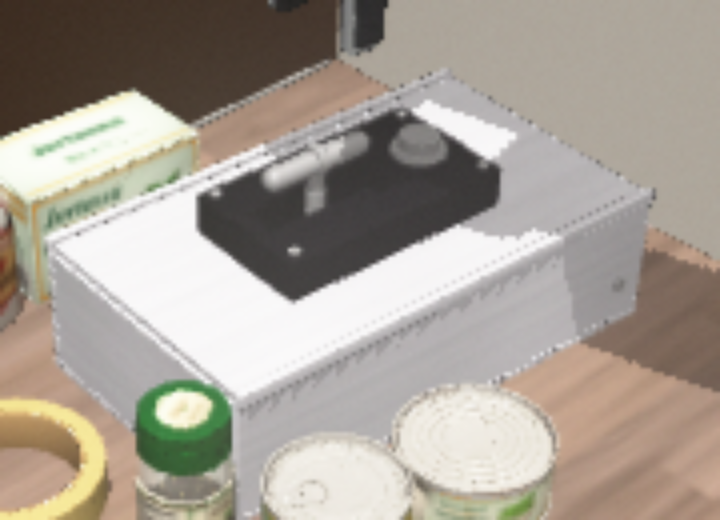

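The handle is out: the scene crop shows the bar on its stem at (315,165), and the wrist view has the bar at (280,215), centred between the jaws.

Run:
```python
from h import *
c=np.load("w3.npy",allow_pickle=True).item()
g=cv2.cvtColor(c["color"],cv2.COLOR_RGB2GRAY)
m=(g>95).astype(np.uint8)
k=np.zeros_like(m);k[160:270,262:302]=m[160:270,262:302]
cn=max(cv2.findContours(k,cv2.RETR_EXTERNAL,cv2.CHAIN_APPROX_NONE)[0],key=cv2.contourArea)
print(cv2.boundingRect(cn))
for z in (.135,.138): print(cv2.minAreaRect((onplane(c,cn[:,0],z)[:,:2]*1000).astype(np.float32)))
m=(g<70).astype(np.uint8); m[330:]=0
k=np.zeros_like(m);k[130:250,222:340]=m[130:250,222:340]
print(R.from_rotvec(sense()["eef_rot"]).as_matrix().round(4))
```

```text
(269, 169, 22, 94)
((539.9990844726562, 152.26565551757812), (71.24280548095703, 15.432290077209473), 85.93743133544922)
((540.062744140625, 153.19874572753906), (70.26715087890625, 15.220993041992188), 85.9387435913086)
[[ 8.080e-02  9.967e-01  1.000e-04]
 [ 9.967e-01 -8.080e-02 -1.000e-04]
 [-1.000e-04  1.000e-04 -1.000e+00]]
```

Emit:
{"api": "servo_tool", "payload": {
  "moves": [
    [[0,0.08,-2],0,5],
    [[0,0,-3],0,5],
    [[0,0,-2.5],0,5],
    [[0,0,-1.2],0,5],
    [[0,0,-0.5],0,5],
    [[0,0,0],0,5],
    [[0,0,0],0,5]
  ]
}}

```text
clock: 6.92
tool_pos: [0.5405, 0.1529, 0.1289]
eef_rot: [2.308, 2.13, 0.003]
force: [0.1, -0.2, 0.4]
gripper_width: 0.0503
finger_force: 0.0
```

```bash
cat > st.py <<'E'
from h import *
import sys
q=[]
for i in range(4):
    q.append(sense()); camera("side")
q.append(sense()); s=q[-1]
A=lambda k:np.mean([t[k] for t in q],0).round(3)
M=R.from_rotvec(s["eef_rot"]).as_matrix()
print("t",round(s["clock"],2),"pos",s["tool_pos"].round(4),"yaw",round(float(np.arctan2(-M[1,1],M[0,1])),4),"F",A("force"),"T",A("ft_torque"),"e6",A("effort")[5],"w",round(s["gripper_width"],4),"j6",s["joints"][5].round(3), "Tz",[round(float(t["ft_torque"][2]),2) for t in q])
E
python3 st.py
```

```text
t 7.12 pos [0.5402 0.1529 0.1283] yaw 0.08 F [ 0.128  0.283 -0.116] T [ 0.013 -0.011 -0.004] e6 -0.0 w 0.0496 j6 0.29 Tz [0.01, -0.0, -0.0, -0.03, 0.01]
```

Emit:
{"api": "servo_tool", "payload": {
  "moves": [
    [[0,0,-0.1],0,3],
    [[0,0,0],0,1.8],
    [[0,0,0],0,1],
    [[0,0,0],0,1],
    [[0,0,0],0,1],
    [[0,0,0],0,1]
  ],
  "newtons": 40
}}

```text
clock: 7.88
tool_pos: [0.5411, 0.1527, 0.127]
eef_rot: [2.307, 2.129, 0.004]
force: [6.2, 0.4, -2.9]
gripper_width: 0.0128
finger_force: 39.4
```

```bash
python3 st.py
```

```text
t 8.07 pos [0.5411 0.1527 0.127 ] yaw 0.0803 F [ 6.294 -0.305 -2.84 ] T [ 0.01  -0.924  0.01 ] e6 0.001 w 0.0125 j6 0.29 Tz [-0.02, 0.01, 0.04, 0.0, 0.01]
```

Emit:
{"api": "servo_tool", "payload": {
  "moves": [
    [[0.1,0,0],0,1],
    [[0,0,0],0,1],
    [[0,0,0],-0.04,1],
    [[0,0,0],-0.04,1],
    [[0,0,0],-0.04,1],
    [[0,0,0],-0.03,1],
    [[0,0,0],0,1]
  ]
}}

```text
clock: 8.95
tool_pos: [0.5412, 0.1528, 0.1269]
eef_rot: [2.461, 1.952, 0.001]
force: [3.6, -0.9, -0.4]
gripper_width: 0.0125
finger_force: 39.6
```

```bash
python3 st.py
```

```text
t 9.15 pos [0.5412 0.1528 0.1269] yaw 0.2297 F [ 3.169 -1.129  0.087] T [-0.127 -0.454  0.079] e6 0.123 w 0.0127 j6 0.439 Tz [0.05, 0.1, 0.07, 0.08, 0.1]
```

Emit:
{"api": "servo_tool", "payload": {
  "moves": [
    [[0.05,0,0],-0.05,1],
    [[0,0,0],-0.05,1],
    [[0,0,0],-0.05,1],
    [[0,0,0],-0.05,1],
    [[0,0,0],-0.05,1],
    [[0,0,0],-0.05,1],
    [[0,0,0],0,1]
  ]
}}

```text
clock: 10.02
tool_pos: [0.5413, 0.1528, 0.1269]
eef_rot: [-2.725, -1.563, 0.001]
force: [-0.2, -0.8, 0.8]
gripper_width: 0.0125
finger_force: 39.8
```

```bash
python3 st.py
```

```text
t 10.22 pos [0.5413 0.1527 0.1269] yaw 0.5293 F [-0.405 -1.66   2.045] T [-0.276  0.054  0.073] e6 0.142 w 0.0128 j6 0.739 Tz [0.07, 0.07, 0.09, 0.09, 0.05]
```

Emit:
{"api": "servo_tool", "payload": {
  "moves": [
    [[0,0,0],-0.02,1],
    [[0,0,0],-0.02,1],
    [[0,0,0],0,1]
  ]
}}

```text
clock: 10.6
tool_pos: [0.5414, 0.1528, 0.1268]
eef_rot: [2.757, 1.507, -0.001]
force: [-2.3, -2.1, 2.0]
gripper_width: 0.0122
finger_force: 39.9
```

```bash
python3 st.py
```

```text
t 10.8 pos [0.5414 0.1528 0.1268] yaw 0.5699 F [-2.164 -2.669  2.613] T [-0.385  0.335  0.07 ] e6 0.114 w 0.0123 j6 0.779 Tz [0.1, 0.02, 0.1, 0.08, 0.04]
```

Emit:
{"api": "servo_tool", "payload": {
  "moves": [
    [[-0.02,-0.03,0.02],-0.02,1],
    [[0,0,0],-0.02,1],
    [[0,0,0],0,1]
  ]
}}

```text
clock: 11.18
tool_pos: [0.5413, 0.1527, 0.1269]
eef_rot: [-2.786, -1.451, -0.0]
force: [-0.4, -0.7, 1.9]
gripper_width: 0.0123
finger_force: 39.8
```

```bash
python3 st.py
```

```text
t 11.38 pos [0.5413 0.1527 0.1269] yaw 0.6099 F [-0.025 -0.421  1.072] T [0.022 0.045 0.086] e6 0.114 w 0.0123 j6 0.819 Tz [0.09, 0.05, 0.07, 0.12, 0.1]
```

Emit:
{"api": "servo_tool", "payload": {
  "moves": [
    [[0,0,0],-0.02,1],
    [[0,0,0],-0.02,1],
    [[0,0,0],0,1]
  ]
}}

```text
clock: 11.75
tool_pos: [0.5413, 0.1527, 0.127]
eef_rot: [-2.815, -1.396, -0.0]
force: [0.6, 3.2, -0.0]
gripper_width: 0.0127
finger_force: 40.5
```

```bash
python3 st.py
```

```text
t 11.95 pos [0.5413 0.1526 0.127 ] yaw 0.6498 F [ 0.739  1.697 -0.496] T [ 0.229 -0.112  0.208] e6 0.247 w 0.0123 j6 0.859 Tz [0.18, 0.22, 0.21, 0.23, 0.2]
```

Emit:
{"api": "servo_tool", "payload": {
  "moves": [
    [[0,0,0],-0.01,1],
    [[0,0,0],-0.01,1],
    [[0,0,0],0,1]
  ]
}}

```text
clock: 12.32
tool_pos: [0.5413, 0.1526, 0.127]
eef_rot: [-2.828, -1.368, -0.0]
force: [1.1, 1.5, -0.8]
gripper_width: 0.0127
finger_force: 41.0
```

```bash
python3 st.py
```

```text
t 12.53 pos [0.5413 0.1526 0.127 ] yaw 0.6699 F [ 1.241  2.311 -1.382] T [ 0.361 -0.208  0.257] e6 0.298 w 0.0127 j6 0.879 Tz [0.29, 0.25, 0.2, 0.27, 0.27]
```

Emit:
{"api": "servo_tool", "payload": {
  "moves": [
    [[0,0,0],-0.01,1],
    [[0,0,0],-0.01,1],
    [[0,0,0],0,1]
  ]
}}

```text
clock: 12.9
tool_pos: [0.5413, 0.1526, 0.127]
eef_rot: [2.842, 1.339, 0.0]
force: [2.0, 2.7, -1.9]
gripper_width: 0.0128
finger_force: 41.6
```

```bash
python3 st.py
```

```text
t 13.1 pos [0.5413 0.1526 0.127 ] yaw 0.69 F [ 1.708  2.9   -2.072] T [ 0.47  -0.226  0.366] e6 0.366 w 0.0129 j6 0.899 Tz [0.43, 0.32, 0.39, 0.33, 0.36]
```

The torque climbs steadily to 0.37 N m, so the handle is on its stop. I'll ease off slightly and try a gentle 2 mm pull.

Emit:
{"api": "servo_tool", "payload": {
  "moves": [
    [[0,0,0],0.02,1],
    [[0,-0.1,0],0,1],
    [[-0.02,-0.1,0],0,1],
    [[0,0,0],0,1]
  ]
}}

```text
clock: 13.6
tool_pos: [0.5412, 0.1512, 0.127]
eef_rot: [-2.827, -1.368, -0.002]
force: [2.6, 6.0, -3.5]
gripper_width: 0.0124
finger_force: 41.3
```

```bash
python3 st.py
```

```text
t 13.8 pos [0.5412 0.1512 0.127 ] yaw 0.6693 F [ 2.506  6.336 -2.85 ] T [ 0.978 -0.414  0.279] e6 0.262 w 0.0126 j6 0.875 Tz [0.21, 0.35, 0.22, 0.28, 0.32]
```

Emit:
{"api": "servo_tool", "payload": {
  "moves": [
    [[0,-0.1,0],0,1],
    [[-0.01,-0.05,0],0,1],
    [[0,0,0],0,1]
  ]
}}

```text
clock: 14.18
tool_pos: [0.5411, 0.1498, 0.127]
eef_rot: [-2.827, -1.368, -0.002]
force: [2.9, 7.0, -2.4]
gripper_width: 0.0124
finger_force: 41.3
```

```bash
python3 st.py
```

```text
t 14.38 pos [0.5411 0.1498 0.127 ] yaw 0.6692 F [ 2.284  6.597 -2.55 ] T [ 1.014 -0.38   0.243] e6 0.263 w 0.0123 j6 0.873 Tz [0.23, 0.22, 0.23, 0.26, 0.27]
```

The force holds at 6.6 N while the tool moves, so the lid is sliding free. I'll keep pulling smoothly along the box axis.

Emit:
{"api": "servo_tool", "payload": {
  "moves": [
    [[-0.02,-0.2,0],0,1],
    [[-0.03,-0.4,0],0,1],
    [[-0.04,-0.5,0],0,1],
    [[-0.04,-0.5,0],0,1],
    [[-0.04,-0.5,0],0,1],
    [[-0.04,-0.5,0],0,1],
    [[-0.04,-0.5,0],0,1],
    [[-0.04,-0.5,0],0,1],
    [[-0.04,-0.5,0],0,1],
    [[-0.04,-0.5,0],0,1],
    [[-0.03,-0.3,0],0,1],
    [[0,0,0],0,1]
  ]
}}

```text
clock: 15.88
tool_pos: [0.537, 0.0994, 0.127]
eef_rot: [2.828, 1.366, -0.001]
force: [1.5, -0.8, -2.2]
gripper_width: 0.0127
finger_force: 39.8
```

```bash
python3 st.py
```

```text
t 16.07 pos [0.537  0.0995 0.127 ] yaw 0.6704 F [ 1.519 -1.793 -2.49 ] T [-0.266 -0.188  0.096] e6 0.081 w 0.0128 j6 0.787 Tz [0.14, 0.08, 0.07, 0.07, 0.12]
```

Emit:
{"api": "servo_tool", "payload": {
  "moves": [
    [[-0.02,-0.3,0],0,1],
    [[-0.04,-0.5,0],0,1],
    [[-0.04,-0.5,0],0,1],
    [[-0.04,-0.5,0],0,1],
    [[-0.04,-0.5,0],0,1],
    [[-0.04,-0.5,0],0,1],
    [[-0.04,-0.5,0],0,1],
    [[-0.04,-0.5,0],0,1],
    [[-0.04,-0.5,0],0,1],
    [[-0.04,-0.5,0],0,1],
    [[-0.03,-0.4,0],0,1],
    [[-0.02,-0.2,0],0,1]
  ]
}}

```text
clock: 17.58
tool_pos: [0.5327, 0.0457, 0.127]
eef_rot: [2.828, 1.367, -0.0]
force: [2.0, 2.4, -2.8]
gripper_width: 0.0123
finger_force: 39.7
```

Emit:
{"api": "servo_tool", "payload": {
  "moves": [
    [[-0.02,-0.2,0],0,1],
    [[-0.01,-0.1,0],0,1],
    [[-0.01,-0.1,0],0,1],
    [[0,0,0],0,1]
  ]
}}

```text
clock: 18.08
tool_pos: [0.5324, 0.0428, 0.127]
eef_rot: [-2.827, -1.368, -0.002]
force: [3.1, 6.3, -3.9]
gripper_width: 0.0125
finger_force: 39.6
```

```bash
python3 st.py
```

```text
t 18.27 pos [0.5324 0.0428 0.127 ] yaw 0.6693 F [ 2.726  6.019 -3.598] T [ 0.917 -0.444  0.074] e6 0.084 w 0.0124 j6 0.68 Tz [0.04, 0.09, 0.06, 0.11, 0.06]
```

Emit:
{"api": "servo_tool", "payload": {
  "moves": [
    [[-0.01,-0.1,0],0,1],
    [[-0.01,-0.1,0],0,1],
    [[0,0,0],0,1],
    [[0,0,0],0,1]
  ]
}}

```text
clock: 18.77
tool_pos: [0.5324, 0.0426, 0.1271]
eef_rot: [-2.824, -1.369, -0.005]
force: [4.4, 13.0, -5.3]
gripper_width: 0.0125
finger_force: 39.6
```

```bash
python3 st.py
```

```text
t 18.98 pos [0.5324 0.0426 0.127 ] yaw 0.668 F [ 4.177 13.159 -4.914] T [ 2.094 -0.647  0.083] e6 0.084 w 0.0125 j6 0.676 Tz [0.06, 0.08, 0.07, 0.12, 0.08]
```

The lid is at its end stop: the force rose to 13 N with no further motion. I'll relax, release and retreat upward.

Emit:
{"api": "servo_tool", "payload": {
  "moves": [
    [[0.03,0.1,-0.02],0,1],
    [[0.02,0.08,-0.02],0,1],
    [[0,0,0],0,1],
    [[0,0,0],0,2],
    [[0,0,0],0,4],
    [[0,0,0],0,5],
    [[0,0,0],0,5],
    [[0,0,1],0,5],
    [[0,0,3],0,5],
    [[0,0,4],0,5],
    [[0,0,4],0,5],
    [[0,0,0],0,5]
  ]
}}

```text
clock: 20.48
tool_pos: [0.534, 0.0418, 0.2515]
eef_rot: [2.825, 1.366, 0.012]
force: [-0.4, 0.5, 0.7]
gripper_width: 0.0502
finger_force: 0.0
```

Run:
```python
from h import *
d=camera("scene");cv2.imwrite("pics/s4.png",cv2.resize(d["color"][120:300,180:420,::-1],None,fx=3,fy=3))
c=wristcam(); cv2.imwrite("pics/w4.png",c["color"][:,:,::-1]);print(sense()["tool_pos"],sense()["force"])
```

```text
[0.53263884 0.04180039 0.2469587 ] [ 0.13613336 -0.08485419 -0.96383733]
```

View pics/s4.png

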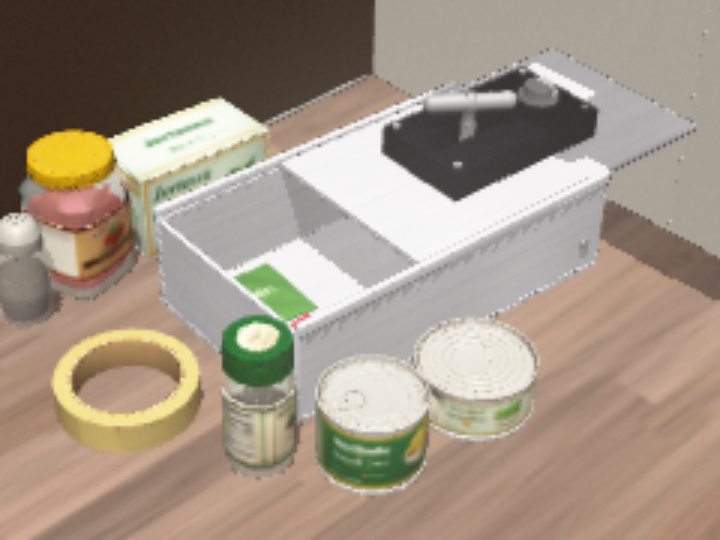

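View pics/w4.png

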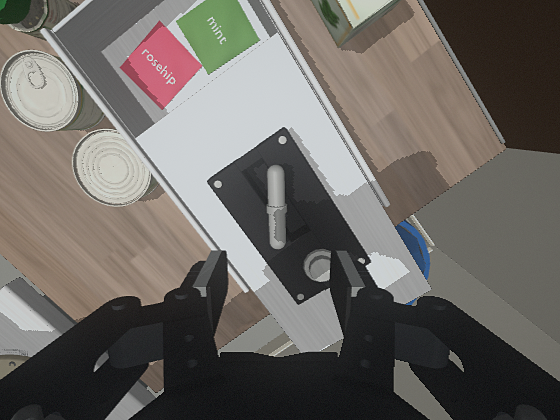

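The scene crop shows the lid open, with the box interior visible at (280,260), the handle popped and turned at (468,105), and the tins, jar and tape standing. The wrist view agrees, with the bar at (277,205) clear of the jaws.

```bash
python3 -c "
from plant import *
print(sign_off())"
```

```text
the job is handed in; nothing more can be done
None
```

The job is handed in at about 21 s on the clock: I pressed the button gently, turned the popped-out handle clockwise to its stop, slid the lid to its end stop, and left everything around the box standing.

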